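# Find the stamped crate and send it to dispatch

### The job

One of the two small plywood crates is stamped underneath. Without gripping or lifting anything, first tip both crates over towards the robot with the fingers, so that each lies on its side with its open top facing the robot and its underside showing; then push the stamped one, still lying, sideways until its middle is over the black dispatch line between them. Leave the other crate where it fell, and leave the craft things around them alone.

Things in the scene. Friction and masses are not known exactly. Their poses are not given: they have to be found in the camera images.
- crate_a: one of two alike open plywood crates, 100 x 100 mm, 120 tall, walls 6, about 0.25 kg, mass centre 50 up, upright at first, yaw up to 0.25 rad; one is left of the line, one right, in any order. Origin: centre of its underside; z to its open top, x away from the robot at yaw 0. Pushed near its rim it tips about the opposite bottom edge; past about 45 degrees it falls on its side
- crate_a_centre (a point): centre of crate_a, half-way up: 60 mm from its underside
- crate_b: one of two alike open plywood crates, 100 x 100 mm, 120 tall, walls 6, about 0.25 kg, mass centre 50 up, upright at first, yaw up to 0.25 rad; one is left of the line, one right, in any order. Origin: centre of its underside; z to its open top, x away from the robot at yaw 0. Pushed near its rim it tips about the opposite bottom edge; past about 45 degrees it falls on its side
- crate_b_centre (a point): centre of crate_b, half-way up: 60 mm from its underside
- stamp (a point): centre of the stamp, a black ink ring 69 mm across with a cross in it, at the middle of the underside of the stamped crate; the other crate's underside is bare plywood. The stamp can be seen only when the crate is tipped
- line: the dispatch line: a flat black rubber strip on the table, 70 mm wide and 550 mm long (too thin to catch anything), with a bright metal bar across each end. Origin at its middle on the table, x along it away from the robot, y across it to the left
- line_near (a point): a point on the midline of the dispatch line, 85 mm from its middle towards the robot (unmarked)
- spool: bystander: yellow thread spool, 52 mm across and 88 mm tall, on the table; origin at the centre of its underside
- glue: bystander: jar of glue with a white cap, 56 mm across and 85 mm tall; origin at the centre of its underside
- tape: bystander: roll of paper tape lying flat, 84 mm across, 24 mm high; origin at the centre of its underside
- tin: bystander: metal tin, 66 mm across, 45 mm high; origin at the centre of its underside

How it is judged (in metres and radians):
On the way, in this order (a step that is already met when the one before it is completed fails the run):
1. both crates lie on their sides, tipped towards the robot (angle between each of crate_a, crate_b's own z axis and vertical above 1.4 rad and angle between the z axis of each of crate_a, crate_b and the x axis of line, either way round below 0.8 rad and z of line_near in the frame of crate_a above -0.05 m and z of line_near in the frame of crate_b above -0.05 m), for 0.2 s.
2. the stamped crate lies with its middle over the dispatch line (y of crate_a_centre in the frame of line between -0.035 and 0.035 m and x of crate_a_centre in the frame of line between -0.27 and 0.27 m and angle between crate_a's own z axis and vertical above 1.4 rad and angle between the z axis of crate_a and the x axis of line, either way round below 0.8 rad and z of line_near in the frame of crate_a above -0.05 m), for 0.2 s.
At the end, for the whole second after the job is handed in: Stamped crate at rest on its side (over 80 degrees, open top to the robot within 45), centre within 35 mm of the line's midline and within its length; the other at rest on its side likewise, centre over 100 mm from the midline; nothing lifted, bystanders moved under 25 mm (all of step 2 and (y of crate_b_centre in the frame of line above 0.1 m or y of crate_b_centre in the frame of line below -0.1 m) and angle between crate_b's own z axis and vertical above 1.4 rad and angle between the z axis of crate_b and the x axis of line, either way round below 0.8 rad and z of line_near in the frame of crate_b above -0.05 m and linear speed of each of crate_a, crate_b below 0.02 m/s); the robot touches nothing.
It fails at once if one crate is lifted off the table (height (world z) of crate_a_centre above 0.1 m or (angle between crate_a's own z axis and vertical below 0.2 rad and height (world z) of crate_a_centre above 0.08 m) or (angle between crate_a's own z axis and vertical above 1.4 rad and height (world z) of crate_a_centre above 0.075 m)).
It fails at once if the other crate is lifted off the table (height (world z) of crate_b_centre above 0.1 m or (angle between crate_b's own z axis and vertical below 0.2 rad and height (world z) of crate_b_centre above 0.08 m) or (angle between crate_b's own z axis and vertical above 1.4 rad and height (world z) of crate_b_centre above 0.075 m)).
It fails at once if a bystander (spool, glue, tape, tin) is shifted or knocked over (distance of any of spool, glue, tape, tin from where it was at the start of the episode above 0.025 m or angle between any of spool, glue, tape, tin's own z axis and vertical above 0.4 rad).
It also fails if it takes over 72 s, if anything falls off the work surface, if the arm or the gripper's body presses on something with over 40 N, if the wrist force passes 120 N, or if a joint passes its speed limit or range.

### The arm

A 7-joint arm with a two-finger parallel gripper is mounted at the origin on the work surface. World frame = base frame: x ahead of the robot, y to its left, z up, the work surface at z = 0. Lengths are in mm, angles in rad, forces in N, time in s.
With the tool pointing down it reaches from about 425 to 925 mm from the base axis. Payload 6.8 kg.
Tool frame: the origin (TCP) lies on the front face of the gripper's body, between the roots of the fingers; the fingertips stand 73 mm ahead of it and the grasp point (between the pads) lies 54 mm ahead of it; z points along the fingers, y is the line along which they close (so a half turn about z gives the same grasp; the last joint's range is limited). The gripper opens to 85 mm and grips with 20 to 120 N. Pads are 22 mm wide; open, the fingers measure 114 mm over their backs; the gripper's body (76 mm by 85 mm) begins 54 mm behind the grasp point. The pads swing forward as they close: fully open they stand 13 mm farther back than shut.
Start: joints at [1.146, 0.477, 0.022, 1.555, -0.011, 1.109, -0.083], TCP at [210.289, -641.423, 303.908] pointing down, gripper open.
Joint ranges: [-2.96, 2.96], [-0.34, 2.1], [-1.41, 1.46], [0.24, 2.44], [-1.37, 4.51], [0.17, 1.92], [-2.96, 2.96]. Speed limits (rad/s): [2.39, 2.39, 3.14, 3.14, 3.14, 3.14, 3.14].

### API

Orientations are given as a unit quaternion [w, x, y, z].
In Python, from rig import ctrl gives the robot as it stands. The module is installed in compiled form; this text tells all that it offers.
- The arm moves only by the tool carry_out, never from a script. Its argument "plan" is a list of rows, each a list of 2 entries, a list of its own where there are three numbers: the shift along the tool's x, y, z in m, then the turn, a rotation vector about the tool's x, y, z in degrees. A call has 1 to 5 rows; each row is the pose to reach, as a shift and turn from the pose commanded when the call began, along the tool's axes at that moment; what a row does not reach only later rows make up. A row lasts 1/10 s, in which the tool goes at most 50 mm and 8.59 degrees, less where a joint would pass 70% of its speed; a pose out of reach is approached as far as the arm can. A call with a gripper value outside its range is refused whole. "claw" is the opening, from 0 (shut) to 1 (fully open), set as the call begins (left out, the last holds). The fingers move at their own pace and stop on an object; "force" is the grip in N (left out, the last holds). Time passes only in rows, so rows that repeat a pose let the fingers close. It gives the time, the measured TCP pose, the force, the opening and the grip force at its end, in the units of the state.
- ctrl.get_obs(): the state, without advancing time (a new reading comes with each control period).
- ctrl.camera(name): name is "side" or "top" or "wrist"; returns the picture (480x640x3 uint8, red, green, blue); there is no depth.
- ctrl.get_calibration(name): a dict with "camera_matrix" (3x3 intrinsics, pixels), "R" (3x3) and "t" (3): a world point X has camera coordinates R X + t. Camera axes: x right, y down, z forward; pixel columns grow to the right and rows downward; lengths in mm; the calibration is good to about 2 mm. The wrist camera is an equidistant fisheye: a pixel r from the principal point sees the ray r / f radians off the axis. A picture is of the moment at which its call begins: read the wrist's pose just before it. get_calibration takes no time and is no camera call; for the wrist camera it gives the pose at the moment of the call.
- ctrl.job_done(): hands the job in; it is judged then, once.
Trained networks look in the newest picture that a camera, given by its name, has taken for a name from the list of things; names that differ only in an ending like _2 or _b are one class to them, and where a whole thing is asked for, a point or a joint stands for the part that bears it (a point fixed in the world has none). Each returns a list of dicts, best first, with "confidence" (0 to 1); they miss things now and then, are a little off and sometimes report something else, mostly with a low value. They report only what shows in the picture. A call takes as long as a camera call.
- ctrl.search_frame(camera, query): "point" ([column, row] in pixels, amid what is visible of it).
- ctrl.landmark_of(camera, query): "point" ([column, row] in pixels: a listed point, or the origin of a listed thing).
The state is a dict: "time": time; "joint_positions": joint angles; "dq": joint speeds; "effort": joint torques, N m; "tool_pos": TCP position; "orientation": TCP orientation; "ft_force": force on the tool from outside, world axes, zero at the start; "wrist_torque": the same for the moment, N m; "width": opening from 0.0 (shut) to 1.0 (fully open); "grasp_force": force on a finger pad.
Only numpy, scipy, OpenCV 4.12 (cv2) and the standard library are available. Lean on these libraries where they do the work, as an engineer would, in place of code of your own. Each camera call takes 0.05 s, during which the arm holds its last target. There are 200 camera calls.

## Working session

There is one attempt and no reset: what is moved stays moved. The work goes in short steps, Python scripts to look and compute and a tool call to move; the robot and the scene stay as the last step left them, time stands still between calls to the robot, and variables do not carry over. Pictures are saved under pics/ and viewed, at most 10 in all, crops included, and the job is handed in when it is done.

Besides the shell and the picture viewer there is one more tool, called as a command line: name --argument value ..., lists and objects as JSON in quotes. carry_out: Moves the arm, as the interface text tells. Its arguments: {"type":"object","properties":{"plan":{"type":"array"},"claw":{"type":"number"},"force":{"type":"number"}},"required":["plan"]}

```bash
mkdir -p pics; cat > h.py <<'E'
import numpy as np, cv2
from rig import ctrl
from scipy.spatial.transform import Rotation as Rn
def ray(cam,p,z):
    c=ctrl.get_calibration(cam);K,R,t=[np.array(c[k],float) for k in("camera_matrix","R","t")]
    d=R.T@np.linalg.inv(K)@np.array([p[0],p[1],1.]);o=-R.T@t.ravel()
    return (o+d*(z-o[2])/d[2]).round(1)
def snap(cam,name):
    im=ctrl.camera(cam);cv2.imwrite(f'pics/{name}.png',im[:,:,::-1]);return im
def st():
    o=ctrl.get_obs();q=o['orientation'];R=Rn.from_quat([q[1],q[2],q[3],q[0]]).as_matrix()
    print('t',o['time'],'p',np.round(o['tool_pos'],1),'w',o['width']);print(R.round(3));return R
E
python3 - <<'E'
from h import *
st()
for cam in('top','side'):
    snap(cam,cam+'0')
    for q in('crate_a','spool','glue','tape','tin','line'):
        for f in(ctrl.search_frame,ctrl.landmark_of):
            for r in f(cam,q)[:3]:
                print(cam,f.__name__,q,np.round(r['point']),round(r['confidence'],2),ray(cam,r['point'],0),ray(cam,r['point'],120))
    if cam=='top': print(ctrl.get_calibration(cam))
E
```

```text
t 0.0 p [ 210.1 -640.9  302.9] w 1.0025685942060543
[[ 0.95   0.312 -0.001]
 [ 0.312 -0.95   0.002]
 [-0.    -0.002 -1.   ]]
top call crate_a [244. 242.] 0.88 [573.1 200.2   0. ] [553.9 181.7 120. ]
top call crate_a [400. 237.] 0.71 [ 582.  -232.3    0. ] [ 562.  -209.4  120. ]
top call crate_a [251. 245.] 0.97 [565.3 179.2   0. ] [546.9 162.7 120. ]
top call crate_a [393. 243.] 0.65 [ 565.8 -211.1    0. ] [ 547.3 -190.3  120. ]
top call spool [166. 275.] 0.86 [486.5 410.7   0. ] [475.7 372.  120. ]
top call spool [245. 242.] 0.33 [573.9 195.    0. ] [554.6 177.  120. ]
top call spool [167. 273.] 0.86 [490.3 407.6   0. ] [479.1 369.2 120. ]
top call spool [396. 235.] 0.53 [ 587.2 -220.8    0. ] [ 566.7 -199.   120. ]
top call glue [486. 282.] 0.59 [ 455.7 -462.6    0. ] [ 447.7 -417.7  120. ]
top call glue [483. 284.] 0.62 [ 449.8 -452.9    0. ] [ 442.4 -408.9  120. ]
top call tape [468. 224.] 0.57 [ 616.6 -422.6    0. ] [ 593.3 -381.5  120. ]
top call tape [458. 223.] 0.64 [ 618.9 -395.5    0. ] [ 595.4 -356.9  120. ]
top call tin [179. 219.] 0.65 [640.8 379.3  -0. ] [615.2 343.6 12
[... 1255 characters left out ...]
7 -434.6    0. ] [ 549.4 -268.3  120. ]
side call tape [269. 311.] 0.66 [580.2 182.2   0. ] [508.9 257.9 120. ]
side call tape [353. 227.] 0.59 [ 556.9 -202.7    0. ] [489.1 -70.4 120. ]
side call tape [363. 188.] 0.55 [ 625.4 -400.3    0. ] [ 547.4 -239.   120. ]
side call tin [193. 349.] 0.96 [661.  355.4   0. ] [577.8 405.6 120. ]
side call tin [196. 357.] 0.96 [639.8 367.2   0. ] [559.7 415.6 120. ]
side call line [345. 282.] 0.65 [467.3   6.2   0. ] [412.6 107.7 120. ]
side call line [191. 347.] 0.61 [668.1 355.3   0. ] [583.9 405.5 120. ]
side call line [417. 186.] 0.25 [ 475.8 -497.4    0. ] [ 419.8 -321.9  120. ]
side call line [332. 275.] 0.62 [511.3   1.    0. ] [450.1 103.3 120. ]
```

```bash
python3 -c "
import cv2,numpy as np
a=cv2.imread('pics/top0.png');b=cv2.imread('pics/side0.png')
cv2.imwrite('pics/both0.png',cv2.resize(np.vstack([a,b]),(0,0),fx=.62,fy=.62))"
```

```text
(no output)
```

View pics/top0.png

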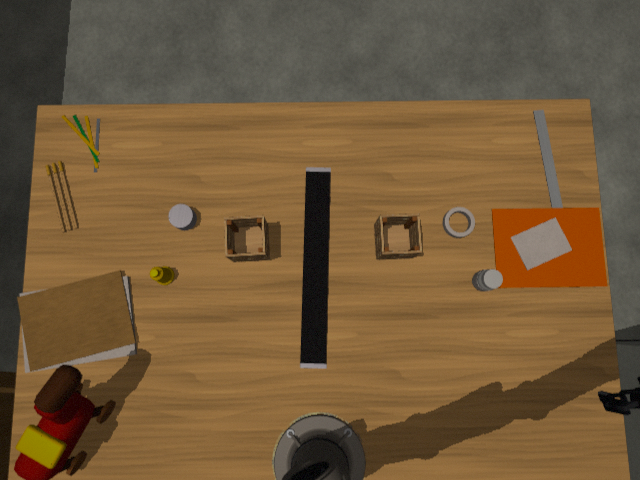

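The top view shows the left crate at about (246,239), the right crate at about (400,236), and the black line between them from (318,170) to (314,366). Bystanders: tin (181,216), spool (162,275), tape (459,222) and glue (489,280). I'll first swing over to behind the right crate.

carry_out --plan '[[[0.045,-0.021,0],[0,0,5]],[[0.09,-0.042,0],[0,0,10]],[[0.135,-0.063,0],[0,0,15]],[[0.18,-0.084,0],[0,0,18.2]],[[0.225,-0.105,0],[0,0,18.2]]]' --claw 0.5

```text
time: 1.8
tool_pos: [392.7, -470.0, 304.2]
orientation: [0.0, 1.0, -0.001, 0.0]
ft_force: [1.0, 0.5, -0.0]
width: 0.503
grasp_force: 0.0
```

```bash
python3 - <<'E'
from h import *
st()
for n,P in dict(L=[(226,218),(265,217),(269,260),(227,261)],R=[(380,216),(419,214),(423,256),(379,258)]).items():
    print(n,[ray('top',p,120)[:2] for p in P])
print([ray('top',p,0)[:2] for p in((318,170),(314,366))])
c=ctrl.get_calibration('side');print(-c['R'].T@c['t'])
E
```

```text
t 1.8 p [ 392.7 -470.   304.2] w 0.5030041970188697
[[ 1.    -0.003  0.   ]
 [-0.003 -1.    -0.   ]
 [ 0.     0.    -1.   ]]
L [array([616.6, 226.2]), array([617.9, 128.3]), array([508.9, 118.1]), array([507.8, 222.2])]
R [array([ 616.5, -161.2]), array([ 620.3, -259.7]), array([ 513.5, -264.6]), array([ 510.1, -155. ])]
[array([777.3,  -8.3]), array([238.3,  10.4])]
[ 95.29988148 696.7318259  816.18682574]
```

carry_out --plan '[[[0.03,-0.03,0],[0,0,0]],[[0.06,-0.06,0],[0,0,0]],[[0.095,-0.09,0],[0,0,0]],[[0.13,-0.12,0],[0,0,0]],[[0.165,-0.15,0],[0,0,0]]]'

```text
time: 2.3
tool_pos: [557.7, -320.4, 304.2]
orientation: [0.0, 1.0, -0.001, 0.0]
ft_force: [0.5, -0.2, -0.4]
width: 0.501
grasp_force: 0.0
```

carry_out --plan '[[[0.035,-0.03,0],[0,0,0]],[[0.07,-0.06,0],[0,0,0]],[[0.11,-0.09,0.03],[0,0,0]],[[0.12,-0.11,0.07],[0,0,0]],[[0.12,-0.11,0.11],[0,0,0]]]'

```text
time: 2.8
tool_pos: [680.1, -205.5, 193.3]
orientation: [-0.002, 1.0, 0.003, 0.002]
ft_force: [0.8, -0.2, -0.3]
width: 0.499
grasp_force: 0.0
```

carry_out --plan '[[[-0.005,0,0.02],[0,0,0]],[[-0.015,0,0.02],[0,0,0]],[[-0.025,0,0.02],[0,0,0]],[[-0.033,0,0.02],[0,0,0]],[[-0.033,0,0.02],[0,0,0]]]'

```text
time: 3.3
tool_pos: [643.1, -212.8, 176.2]
orientation: [0.001, 1.0, -0.001, 0.001]
ft_force: [0.0, -0.4, 0.5]
width: 0.501
grasp_force: 0.0
```

```bash
python3 - <<'E'
from h import *
st()
a=snap('side','s1')[150:330,180:440];w=snap('wrist','w1')
b=cv2.resize(a,(640,443))[:,:,::-1]
cv2.imwrite('pics/m1.png',cv2.resize(np.hstack([b,cv2.resize(w[:,:,::-1],(591,443))]),(800,288)))
E
```

```text
t 3.3 p [ 643.1 -212.8  176.2] w 0.5010181515468927
[[ 1.    -0.002  0.002]
 [-0.002 -1.    -0.001]
 [ 0.002  0.001 -1.   ]]
```

View pics/m1.png

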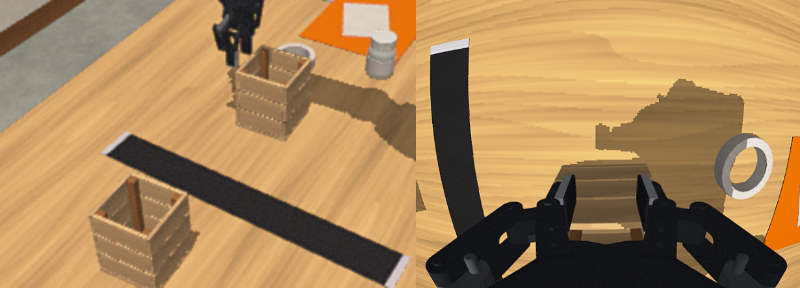

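The side and wrist views show the fingers just behind the right crate's far wall, centred and at rim height. Now I'll tip it.

carry_out --plan '[[[-0.01,0,0],[0,0,0]],[[-0.02,0,-0.001],[0,0,0]],[[-0.03,0,-0.006],[0,0,0]],[[-0.04,0,-0.012],[0,0,0]],[[-0.05,0,-0.017],[0,0,0]]]'

```text
time: 3.9
tool_pos: [593.5, -211.8, 192.2]
orientation: [0.0, 1.0, -0.0, 0.001]
ft_force: [2.5, -0.5, 2.1]
width: 0.5
grasp_force: 1.2
```

```bash
python3 - <<'E'
from h import *
st()
a=snap('side','s2')[150:330,180:440];w=snap('wrist','w2')
b=cv2.resize(a,(640,443))[:,:,::-1]
cv2.imwrite('pics/m2.png',cv2.resize(np.hstack([b,cv2.resize(w[:,:,::-1],(591,443))]),(800,288)))
E
```

```text
t 3.9 p [ 593.5 -211.8  192.2] w 0.4996819031749111
[[ 1.    -0.001  0.002]
 [-0.001 -1.    -0.   ]
 [ 0.002  0.    -1.   ]]
```

View pics/m2.png

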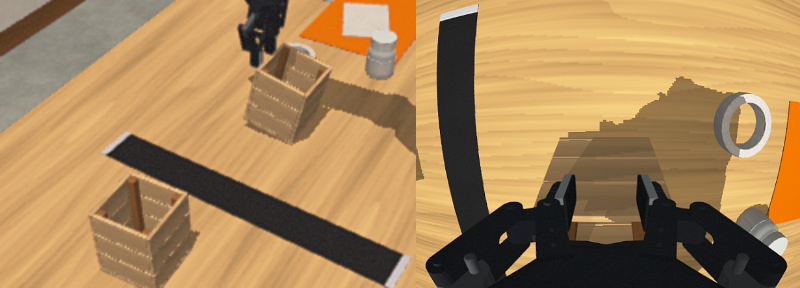

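The crate is tipping cleanly, by about 15–20°. I'll keep going.

carry_out --plan '[[[-0.012,0,-0.004],[0,0,0]],[[-0.025,0,-0.008],[0,0,0]],[[-0.038,0,-0.01],[0,0,0]],[[-0.051,0,-0.011],[0,0,0]],[[-0.064,0,-0.01],[0,0,0]]]'

```text
time: 4.5
tool_pos: [527.9, -211.8, 200.8]
orientation: [-0.0, 1.0, -0.001, -0.001]
ft_force: [0.3, -1.2, -0.4]
width: 0.501
grasp_force: 0.0
```

carry_out --plan '[[[-0.012,0,0],[0,0,0]],[[-0.024,0,0],[0,0,0]],[[-0.024,0,0],[0,0,0]],[[-0.01,0,0],[0,0,0]],[[0.01,0,0],[0,0,0]]]'

```text
time: 5.0
tool_pos: [539.4, -212.0, 201.0]
orientation: [0.0, 1.0, -0.001, -0.0]
ft_force: [0.4, 0.1, -0.3]
width: 0.502
grasp_force: 0.0
```

```bash
python3 - <<'E'
from h import *
st()
a=snap('side','s3')[150:330,180:440];w=snap('wrist','w3')
b=cv2.resize(a,(640,443))[:,:,::-1]
cv2.imwrite('pics/m3.png',cv2.resize(np.hstack([b,cv2.resize(w[:,:,::-1],(591,443))]),(800,288)))
E
```

```text
t 5.0 p [ 539.4 -212.   201. ] w 0.5022270803313847
[[ 1.    -0.002 -0.   ]
 [-0.002 -1.    -0.   ]
 [-0.     0.    -1.   ]]
```

View pics/m3.png

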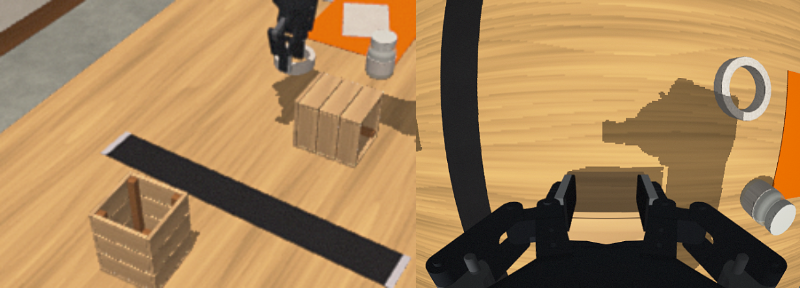

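The right crate now lies with its open top towards the robot. Next, the left crate.

carry_out --plan '[[[0.03,-0.01,-0.03],[0,0,0]],[[0.06,-0.04,-0.05],[0,0,0]],[[0.09,-0.075,-0.05],[0,0,0]],[[0.12,-0.11,-0.05],[0,0,0]],[[0.14,-0.15,-0.05],[0,0,0]]]'

```text
time: 5.6
tool_pos: [680.9, -61.3, 250.8]
orientation: [0.0, 1.0, -0.001, 0.0]
ft_force: [-0.2, -0.5, 0.2]
width: 0.496
grasp_force: 0.0
```

carry_out --plan '[[[0,-0.045,0],[0,0,0]],[[0,-0.09,0],[0,0,0]],[[0,-0.135,0],[0,0,0]],[[0,-0.18,0],[0,0,0]],[[0,-0.22,0],[0,0,0]]]'

```text
time: 6.1
tool_pos: [679.1, 160.6, 250.6]
orientation: [-0.0, 1.0, 0.0, -0.0]
ft_force: [1.0, -0.2, -0.1]
width: 0.501
grasp_force: 0.0
```

carry_out --plan '[[[0,-0.018,0.03],[0,0,0]],[[0,-0.018,0.06],[0,0,0]],[[-0.01,-0.018,0.076],[0,0,0]],[[-0.025,-0.018,0.076],[0,0,0]],[[-0.033,-0.018,0.076],[0,0,0]]]'

```text
time: 6.6
tool_pos: [645.2, 176.0, 173.7]
orientation: [0.0, 1.0, -0.0, -0.001]
ft_force: [0.3, 1.0, 0.1]
width: 0.503
grasp_force: 0.0
```

```bash
python3 - <<'E'
from h import *
st()
a=snap('side','s4')[150:330,180:440];w=snap('wrist','w4')
b=cv2.resize(a,(640,443))[:,:,::-1]
cv2.imwrite('pics/m4.png',cv2.resize(np.hstack([b,cv2.resize(w[:,:,::-1],(591,443))]),(800,288)))
E
```

```text
t 6.6 p [645.2 176.  173.7] w 0.5025901267464732
[[ 1.    -0.    -0.003]
 [-0.    -1.    -0.001]
 [-0.003  0.001 -1.   ]]
```

View pics/m4.png

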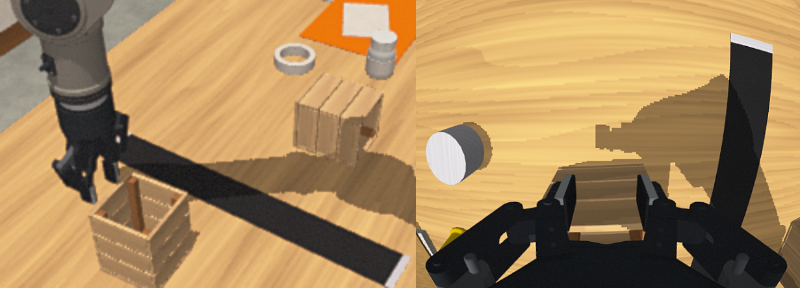

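The fingers are set the same way behind the left crate, so I'll repeat the tip.

carry_out --plan '[[[-0.01,0,0],[0,0,0]],[[-0.02,0,-0.001],[0,0,0]],[[-0.03,0,-0.006],[0,0,0]],[[-0.04,0,-0.012],[0,0,0]],[[-0.05,0,-0.017],[0,0,0]]]'

```text
time: 7.2
tool_pos: [597.0, 176.3, 193.4]
orientation: [-0.0, 1.0, -0.001, 0.001]
ft_force: [1.3, 0.7, 2.6]
width: 0.501
grasp_force: 1.3
```

carry_out --plan '[[[-0.012,0,-0.004],[0,0,0]],[[-0.025,0,-0.008],[0,0,0]],[[-0.038,0,-0.01],[0,0,0]],[[-0.051,0,-0.011],[0,0,0]],[[-0.064,0,-0.01],[0,0,0]]]'

```text
time: 7.7
tool_pos: [531.3, 176.3, 201.7]
orientation: [0.0, 1.0, -0.0, -0.001]
ft_force: [-0.5, 0.6, 0.3]
width: 0.5
grasp_force: 0.0
```

carry_out --plan '[[[-0.012,0,0],[0,0,0]],[[-0.024,0,0],[0,0,0]],[[-0.024,0,0],[0,0,0]],[[-0.01,0,0],[0,0,0]],[[0.01,0,0],[0,0,0]]]'

```text
time: 8.2
tool_pos: [542.8, 176.5, 201.9]
orientation: [0.0, 1.0, -0.0, -0.0]
ft_force: [0.2, -0.2, 0.1]
width: 0.502
grasp_force: 0.0
```

carry_out --plan '[[[0.03,0.01,-0.03],[0,0,0]],[[0.07,0.04,-0.05],[0,0,0]],[[0.11,0.075,-0.05],[0,0,0]],[[0.15,0.11,-0.05],[0,0,0]],[[0.18,0.14,-0.05],[0,0,0]]]'

```text
time: 8.7
tool_pos: [723.0, 36.5, 252.0]
orientation: [-0.0, 1.0, -0.0, 0.0]
ft_force: [1.4, 0.6, 0.1]
width: 0.499
grasp_force: 0.0
```

```bash
python3 - <<'E'
from h import *
st()
a=snap('side','s5')[150:370,150:440];w=snap('wrist','w5');t=snap('top','t5')
for c in('wrist','side','top'):
    for q in('stamp','crate_a_centre'):
        for f in(ctrl.search_frame,ctrl.landmark_of):
            print(c,q,[(np.round(r['point']),round(r['confidence'],2),ray(c,r['point'],50)) for r in f(c,q)[:3]])
print([(q,c,np.round(r['point']),round(r['confidence'],2)) for c in('top','side') for q in('spool','glue','tape','tin') for r in ctrl.landmark_of(c,q)[:1]])
r=lambda i:cv2.resize(i[:,:,::-1],(400,300))
cv2.imwrite('pics/m5.png',np.vstack([np.hstack([r(a),r(w)]),np.hstack([r(t[150:390,150:470]),r(w[240:,160:480])])]))
E
```

```text
t 8.7 p [723.   36.5 252. ] w 0.4986535426910294
[[ 1.    -0.     0.001]
 [-0.    -1.     0.   ]
 [ 0.001 -0.    -1.   ]]
wrist stamp [(array([176., 436.]), 0.91, array([540.4, 160.9,  50. ])), (array([478., 451.]), 0.63, array([ 523.3, -107.6,   50. ]))]
wrist stamp [(array([169., 442.]), 0.81, array([533.1, 169.9,  50. ])), (array([ 34., 301.]), 0.44, array([668.8, 261.7,  50. ]))]
wrist crate_a_centre [(array([179., 434.]), 0.71, array([540.8, 161. ,  50. ]))]
wrist crate_a_centre []
side stamp [(array([313., 317.]), 0.89, array([455.5, 177.1,  50. ]))]
side stamp [(array([292., 308.]), 0.76, array([509.1, 180.7,  50. ]))]
side crate_a_centre [(array([313., 320.]), 0.95, array([450.3, 183.2,  50. ]))]
side crate_a_centre [(array([313., 321.]), 0.64, array([448.8, 186.9,  50. ]))]
top stamp [(array([247., 287.]), 0.63, array([447.4, 182.9,  50. ]))]
top stamp []
top crate_a_centre [(array([243., 286.]), 0.89, array([450.6, 193.1,  50. ]))]
top crate_a_centre [(array([247., 286.]), 0.75, array([450.7, 181.9,  50. ])), (array([480., 281.]), 0.15, array([ 453.1, -429. ,   50. ]))]
[('glue', 'top', array([479., 282.]), 0.61), ('tape', 'top', array([457., 222.]), 0.94), ('tin', 'top', array([185., 220.]), 0.91), ('spool', 'side', array([236., 406.]), 0.84), ('glue', 'side', array([415., 194.]), 0.83), ('tape', 'side', array([362., 191.]), 0.94), ('tin', 'side', array([195., 355.]), 0.7)]
```

View pics/m5.png

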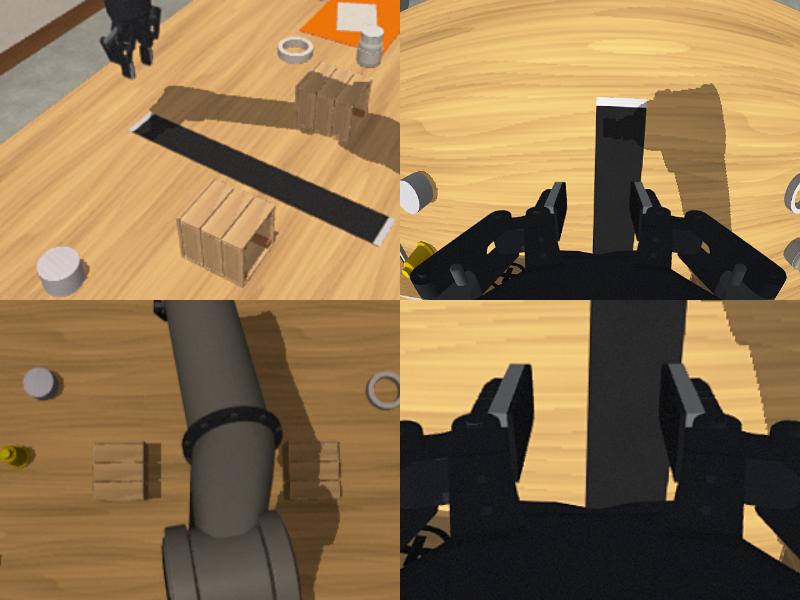

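The wrist picture shows the stamp ring on the underside of the left crate, at (505,272) in the mosaic. The right crate also lies on its side. I'll go to the left of the stamped crate and turn the fingers 90°.

carry_out --plan '[[[-0.027,-0.026,0],[0,0,-8]],[[-0.054,-0.052,0],[0,0,-16]],[[-0.08,-0.078,0],[0,0,-24]],[[-0.107,-0.104,0],[0,0,-32]],[[-0.134,-0.13,0],[0,0,-40]]]'

```text
time: 10.35
tool_pos: [586.2, 168.7, 252.1]
orientation: [0.0, 0.939, 0.344, 0.0]
ft_force: [0.5, -0.4, 0.4]
width: 0.499
grasp_force: 0.0
```

carry_out --plan '[[[-0.003,-0.038,0],[0,0,-8]],[[-0.007,-0.075,0],[0,0,-16]],[[-0.01,-0.113,0],[0,0,-24]],[[-0.014,-0.15,0],[0,0,-32]],[[-0.017,-0.188,0],[0,0,-40]]]'

```text
time: 10.85
tool_pos: [452.6, 301.8, 252.2]
orientation: [0.0, 0.765, 0.644, 0.0]
ft_force: [0.5, 0.1, 0.1]
width: 0.5
grasp_force: 0.0
```

carry_out --plan '[[[0,0,0],[0,0,-5]],[[0,0,0],[0,0,-10]],[[0,0,0],[0,0,-10]]]'

```text
time: 11.15
tool_pos: [453.5, 301.2, 252.0]
orientation: [0.0, 0.707, 0.707, 0.0]
ft_force: [-0.4, -0.3, 0.3]
width: 0.504
grasp_force: 0.0
```

```bash
python3 - <<'E'
from h import *
st()
t=snap('top','t6')
print([(np.round(r['point']),ray('top',r['point'],50)) for r in ctrl.landmark_of('top','crate_a_centre')])
cv2.imwrite('pics/m6.png',cv2.resize(t[200:340,180:360,::-1],(800,622))[:600])
print([ray('top',p,100) for p in((224.4,264),(266,264),(266,310),(224.4,310))])
E
```

```text
t 11.15 p [453.5 301.2 252. ] w 0.5036445944902237
[[-0.  1.  0.]
 [ 1.  0.  0.]
 [ 0.  0. -1.]]
[(array([248., 285.]), array([452. , 180.8,  50. ]))]
[array([502.7, 232.4, 100. ]), array([501.2, 127.6, 100. ]), array([386.3, 127.5, 100. ]), array([387.8, 230.7, 100. ])]
```

View pics/m6.png

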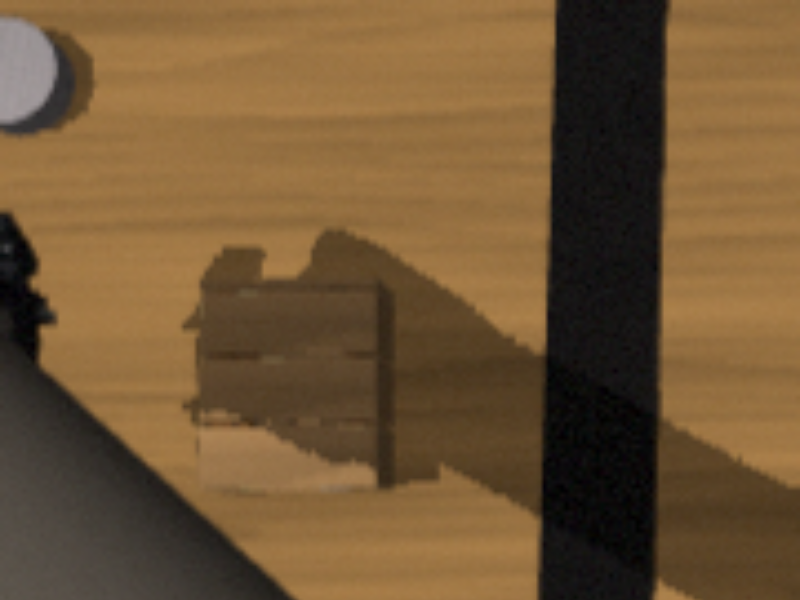

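The lying crate is centred near (445,180) mm with its left face at y≈230, and the fingers are clear of it to the left. I'll descend and push.

carry_out --plan '[[[0,0,0.04],[0,0,0]],[[0,0,0.08],[0,0,0]],[[0,0,0.12],[0,0,0]],[[0,0,0.132],[0,0,0]],[[-0.02,0,0.132],[0,0,0]]]'

```text
time: 11.75
tool_pos: [452.5, 283.0, 118.7]
orientation: [-0.001, 0.707, 0.707, -0.001]
ft_force: [-0.1, -0.4, 0.2]
width: 0.502
grasp_force: 0.0
```

carry_out --plan '[[[-0.015,0,0],[0,0,0]],[[-0.03,0,0],[0,0,0]],[[-0.04,0,0],[0,0,0]],[[-0.052,0,0],[0,0,0]],[[-0.064,0,0],[0,0,0]]]'

```text
time: 12.25
tool_pos: [453.8, 216.7, 120.5]
orientation: [0.0, 0.707, 0.707, 0.001]
ft_force: [0.6, 1.8, 0.6]
width: 0.499
grasp_force: 0.0
```

carry_out --plan '[[[-0.012,0,0],[0,0,0]],[[-0.024,0,0],[0,0,0]],[[-0.036,0,0],[0,0,0]],[[-0.048,0,0],[0,0,0]],[[-0.06,0,0],[0,0,0]]]'

```text
time: 12.75
tool_pos: [453.4, 156.1, 119.9]
orientation: [-0.0, 0.707, 0.707, 0.0]
ft_force: [0.5, 3.1, 0.8]
width: 0.5
grasp_force: 0.0
```

```bash
python3 - <<'E'
from h import *
st()
a=snap('side','s7');t=snap('top','t7')
for c in('top','side'): print([(np.round(r['point']),r['confidence'],ray(c,r['point'],50)) for r in ctrl.landmark_of(c,'crate_a_centre')])
r=lambda i:cv2.resize(i[:,:,::-1],(400,300))
cv2.imwrite('pics/m7.png',np.hstack([r(a[150:390,180:500]),r(t[180:420,180:500])]))
E
```

```text
t 12.75 p [453.4 156.1 119.9] w 0.5000217333750742
[[ 0.001  1.     0.   ]
 [ 1.    -0.001  0.   ]
 [ 0.     0.    -1.   ]]
[(array([280., 284.]), 0.58, array([454. ,  95.7,  50. ])), (array([184., 220.]), 0.52, array([627.8, 351. ,  50. ]))]
[(array([336., 295.]), 0.62, array([444.5,  94.4,  50. ])), (array([361., 189.]), 0.19, array([ 595.3, -321. ,   50. ]))]
```

View pics/m7.png

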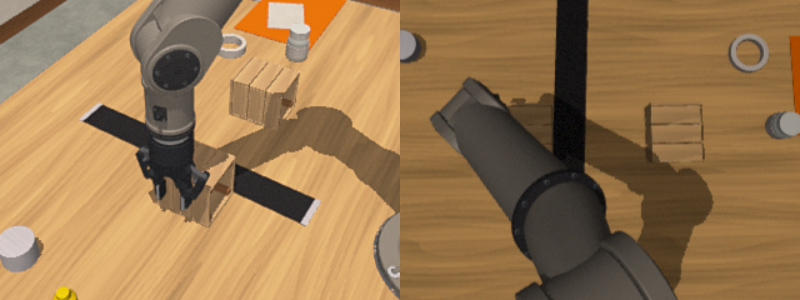

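The crate is sliding straight. Its centre is at y≈95, so about 92 mm remain.

carry_out --plan '[[[-0.012,0,0],[0,0,0]],[[-0.024,0,0],[0,0,0]],[[-0.036,0,0],[0,0,0]],[[-0.048,0,0],[0,0,0]],[[-0.06,0,0],[0,0,0]]]'

```text
time: 13.45
tool_pos: [453.3, 95.8, 119.9]
orientation: [0.0, 0.708, 0.707, -0.0]
ft_force: [0.3, 1.8, -0.1]
width: 0.501
grasp_force: 0.0
```

carry_out --plan '[[[-0.01,0,0],[0,0,0]],[[-0.02,0,0],[0,0,0]],[[-0.027,0,0],[0,0,0]],[[-0.032,0,0],[0,0,0]],[[-0.032,0,0],[0,0,0]]]'

```text
time: 13.95
tool_pos: [453.3, 64.2, 119.8]
orientation: [0.0, 0.708, 0.706, -0.0]
ft_force: [-0.5, 0.0, 0.0]
width: 0.499
grasp_force: 0.0
```

carry_out --plan '[[[0.015,0,0],[0,0,0]],[[0.04,0,0],[0,0,0]],[[0.08,0,0],[0,0,0]],[[0.12,0,-0.03],[0,0,0]],[[0.16,0,-0.07],[0,0,0]]]'

```text
time: 14.45
tool_pos: [452.2, 222.2, 185.1]
orientation: [-0.001, 0.707, 0.707, -0.001]
ft_force: [1.0, 0.3, -0.8]
width: 0.499
grasp_force: 0.0
```

carry_out --plan '[[[0.04,0,-0.03],[0,0,0]],[[0.08,0,-0.06],[0,0,0]],[[0.1,0,-0.09],[0,0,0]],[[0.1,0,-0.1],[0,0,0]],[[0.1,0,-0.1],[0,0,0]]]'

```text
time: 14.95
tool_pos: [453.8, 320.5, 286.1]
orientation: [0.001, 0.707, 0.707, 0.001]
ft_force: [-0.2, 0.7, -0.0]
width: 0.502
grasp_force: 0.0
```

```bash
python3 - <<'E'
from h import *
st()
a=snap('side','s8');t=snap('top','t8')
for c in('top','side'):
    for q in('crate_a_centre','spool','glue','tape','tin'): print(c,q,[(np.round(r['point']),round(r['confidence'],2),ray(c,r['point'],50 if 'cr' in q else 0)) for r in ctrl.landmark_of(c,q)[:2]])
r=lambda i:cv2.resize(i[:,:,::-1],(400,300))
cv2.imwrite('pics/m8.png',np.hstack([r(a[150:390,180:500]),r(t[180:420,180:500])]))
E
```

```text
t 14.95 p [453.8 320.5 286.1] w 0.5020207041747426
[[ 0.     1.     0.002]
 [ 1.    -0.     0.   ]
 [ 0.     0.002 -1.   ]]
top crate_a_centre [(array([316., 286.]), 0.94, array([447.4,   1.9,  50. ]))]
top spool []
top glue [(array([482., 282.]), 0.8, array([ 455.5, -452. ,    0. ])), (array([456., 224.]), 0.41, array([ 616.4, -390.6,    0. ]))]
top tape []
top tin [(array([185., 217.]), 0.77, array([647.7, 363.9,   0. ]))]
side crate_a_centre [(array([354., 271.]), 0.75, array([443.7,   3.9,  50. ]))]
side spool [(array([237., 408.]), 0.71, array([484.8, 414.5,  -0. ]))]
side glue [(array([413., 192.]), 0.85, array([ 474.8, -456. ,    0. ])), (array([364., 187.]), 0.74, array([ 626.7, -404.9,    0. ]))]
side tape [(array([366., 189.]), 0.76, array([ 613.1, -395.1,    0. ]))]
side tin [(array([196., 357.]), 0.65, array([638.1, 368.3,   0. ]))]
```

View pics/m8.png

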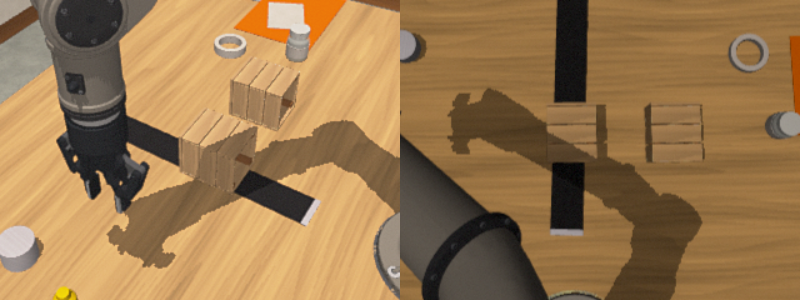

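The stamped crate lies across the line with its centre at about y = 3 mm. The other crate is still where it fell, the bystanders haven't moved, and the arm is clear. Handing in.

```bash
python3 -c "
from rig import ctrl
print(ctrl.job_done())"
```

```text
the job is handed in; nothing more can be done
None
```

I tipped both crates towards the robot, pushed the stamped one (the left crate) until its centre was about 3 mm from the line's midline, and handed the job in; no verdict was returned.

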